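Slide a valve guide ring under the spring holding jaw

TASK

Load the white nylon ring into the holding fixture: with one fingertip press the long black bar down and keep it down so that the spring jaw stays up, and meanwhile push the ring along its lane with the other fingertip until it is fully home against the brass stop, under the jaw. Then let go of the bar so that the jaw closes on the ring, and move clear. Only slide the ring, do not pick it up, and leave everything else where it is.

Things in the scene. Friction and masses are not known exactly. Their poses are not given: they have to be found in the camera images.
- fixture: holding fixture screwed to the table. Origin on the table surface under the ring's home place; x runs along the lane from its open end to the stop (roughly away from the robot), y to the left towards the black bar, z up. Steel bed 6 mm thick; lane centre line y = 0, between two brass fences 51 mm apart, 10 mm above the bed, x -140 to +25 mm
- stop (a point): middle of the brass stop's face at the end of the lane, fixture x = +24.5 mm, y = 0, at bed height; the stop rises 24 mm above the bed
- hinge (a point): point on the hinge axis of jaw and bar, above fixture x = 0; the axis runs along the fixture's x at y = 38 mm, height 24 mm, between lane and bar (tube 10 mm thick, x -180 to +18 mm). Below the hand, jaw and bar never rise above 65 mm
- jaw (a joint): angle of the spring jaw, rad: 0 shut, 0.58 fully up. A rocker: black bar on the hinge's +y side, red jaw on its -y side over the lane (x -16 to +16 mm). Pressing the bar raises the jaw; a spring shuts it when let go (about 8 N at mid-width holds 0.5). Shut, it blocks the ring; above 0.33 the ring passes under; resting on the home ring it reads about 0.30
- bar (a point): middle of the top face of the black press bar: 175 mm long along fixture x (-185 to -10 mm), 36 mm wide (y 58 to 94 mm when down). It works alike all along, so a fingertip can slide along it while pressing. At rest it slopes: outer edge 44 mm above the table, this point 35 mm; at joint 0.5 its top is level, 16 mm above the table, 10 mm above the bed
- home (a point): point on the top of the bed where the centre of the ring's underside is when home against the stop (fixture x = 0, y = 0, height 6 mm)
- ring: white nylon valve guide ring, 48 mm outside, 30 mm hole, 22 mm high, about 30 g; origin at the centre of its underside. It lies flat on the bed in the lane, 60 to 100 mm short of home
- copper_sleeve: copper receiver sleeve, upright tube 34 mm across, 45 mm tall, beside the fixture on its -y side; leave it; origin at its underside
- lap_sleeve: brushed aluminium lap sleeve, upright tube 32 mm across, 50 mm tall, beside the fixture on its +y side; leave it; origin at its underside
- reamer: steel reamer lying flat, wooden handle, about 205 mm long, 26 mm high, beyond the stop end of the fixture; leave it; origin at its underside
- valve_body: brass valve body with two side ports, 67 mm tall, standing at the left of the table; leave it; origin at its underside
- jar: jar with a steel cap, 60 mm across, 65 mm tall, standing at the left of the table; leave it; origin at its underside
- valve: steel poppet valve standing on its head, 42 mm across, 80 mm tall, at the right of the table; leave it; origin at its underside

How it is judged:
By the outcome, as a careful person would: the job done as asked, in the order asked, and still so for the second after the job is handed in, with the robot touching nothing.
It also fails if it takes over 45 s, if anything falls off the work surface, if the arm or the gripper's body presses on something with over 40 N, if the wrist force passes 120 N, or if a joint passes its speed limit or range.

ROBOT

A 7-joint arm with a two-finger parallel gripper is mounted at the origin on the work surface. World frame = base frame: x ahead of the robot, y to its left, z up, the work surface at z = 0. Lengths are in m, angles in rad, forces in N, time in s.
With the tool pointing down it reaches from about 0.4 to 0.925 m from the base axis. Payload 5.6 kg.
Tool frame: the origin (TCP) lies at the very end of the fingers, on their centre line; the grasp point (between the pads) lies 19 mm behind it (r.hold_point_z is the distance from the TCP to the grasp point, in m); z points along the fingers, y is the line along which they close (so a half turn about z gives the same grasp; the last joint's range is limited). The gripper opens to 85 mm and grips with 20 to 120 N. Pads are 22 mm wide; open, the fingers measure 114 mm over their backs; the gripper's body (76 mm by 85 mm) begins 54 mm behind the grasp point. The pads swing forward as they close: fully open they stand 13 mm farther back than shut.
Start: joints at [1.061, 0.468, -0.012, 1.603, 0.006, 1.071, -0.056], TCP at [0.292, -0.58, 0.231] pointing down, gripper open.
Joint ranges: [-2.53, 2.53], [-0.31, 2.02], [-1.57, 1.55], [0.28, 2.44], [-1.29, 4.43], [0.15, 1.84], [-2.92, 2.92]. Speed limits (rad/s): [2.57, 2.57, 3.14, 3.14, 3.14, 3.14, 3.14].

INTERFACE

Orientations are given as a unit quaternion [x, y, z, w].
In Python, from station import telemetry, viewer, r, models gives the robot as it stands.
- The arm moves only by the tool move_arm, never from a script. Its argument "commands" is one flat list of numbers, 7 for each row, row after row: the shift along the tool's x, y, z in m, then the turn, a rotation vector about the tool's x, y, z in degrees, then the opening, from 0 (shut) to 1 (fully open). A call has 1 to 10 rows; each row is the pose to reach, as a shift and turn from the pose commanded when the call began, along the tool's axes at that moment; what a row does not reach only later rows make up. A row lasts 1/10 s, in which the tool goes at most 50 mm and 8.59 degrees, less where a joint would pass 70% of its speed; a pose out of reach is approached as far as the arm can. A call with a gripper value outside its range is refused whole. The fingers move at their own pace and stop on an object; the grip force is fixed at half the most. Time passes only in rows, so rows that repeat a pose let the fingers close. It gives the time, the measured TCP pose, the force, the opening and the grip force at its end, in the units of the state.
- telemetry.get_state(): the state, without advancing time (a new reading comes with each control period).
- viewer.grab_frame(name): name is "side" or "top"; returns a dict with "pixels" (420x560x3 uint8, red, green, blue), "range_z" (420x560 float32, m along the optical axis (not along the pixel's ray), 0 where there is no reading), "mtx" (3x3 intrinsics, pixels), "camera_from_world" (4x4, takes a point from world to camera coordinates). Camera axes: x right, y up, looking along -z (the intrinsics and any distortion apply to the point x, -y, -z); pixel columns grow to the right and rows downward; lengths in m; the calibration is good to about 2 mm. A picture is of the moment at which its call begins.
- r.job_done(): hands the job in; it is judged then, once.
Trained networks look in a picture, given as the dict that the camera call returned (one of the last four; its "shot" number tells which), for a name from the list of things; names that differ only in an ending like _2 or _b are one class to them, and where a whole thing is asked for, a point or a joint stands for the part that bears it (a point fixed in the world has none). Each returns a list of dicts, best first, with "conf" (0 to 1); they miss things now and then, are a little off and sometimes report something else, mostly with a low value. They report only what shows in the picture. A call takes as long as a camera call.
- models.spot_in(picture, thing): "xyz" ([x, y, z] in m, in the coordinates of the camera as it stood for that picture, good to about 4 mm: the middle of the surface that is visible of it).
- models.outline_of(picture, thing): "mask" (420x560 bool, what is visible of it).
- models.spot_point(picture, thing): "xyz" ([x, y, z] in m, in the coordinates of the camera as it stood for that picture, good to about 4 mm: a listed point, or the origin of a listed thing).
The state is a dict: "t": time; "q": joint angles; "dq": joint speeds; "joint_efforts": joint torques, N m; "tcp_pos": TCP position; "ee_rot": TCP orientation; "force": force on the tool from outside, world axes, zero at the start; "wrist_torque": the same for the moment, N m; "width": finger opening in m; "gripper_force": force on a finger pad.
Only numpy, scipy, OpenCV 4.12 (cv2) and the standard library are available. Lean on these libraries where they do the work, as an engineer would, in place of code of your own. Each camera call takes 0.05 s, during which the arm holds its last target. There are 200 camera calls.

## Working session

There is one attempt and no reset: what is moved stays moved. The work goes in short steps, Python scripts to look and compute and a tool call to move; the robot and the scene stay as the last step left them, time stands still between calls to the robot, and variables do not carry over. Pictures are saved under pics/ and viewed, at most 10 in all, crops included, and the job is handed in when it is done.

Besides the shell and the picture viewer there is one more tool, called after "Emit:" as name(argument=value, ...), one argument or row to a line, values as JSON. move_arm: Moves the arm, as the interface text tells. Its arguments: {"type":"object","properties":{"commands":{"type":"array","items":{"type":"number"}}},"required":["commands"]}

```bash
mkdir -p pics; ls; cat > h.py <<'E'
import numpy as np, cv2
from station import telemetry, viewer, r, models
def w(pic,p):
    T=np.linalg.inv(pic["camera_from_world"]); return (T@np.r_[p,1])[:3]
def proj(pic,p):
    c=(pic["camera_from_world"]@np.r_[p,1])[:3]; u=pic["mtx"]@np.array([c[0],-c[1],-c[2]]); return u[:2]/u[2]
def save(pic,n): cv2.imwrite(f"pics/{n}.png",cv2.cvtColor(pic["pixels"],cv2.COLOR_RGB2BGR))
def cloud(pic):
    z=pic["range_z"]; v,u=np.mgrid[:z.shape[0],:z.shape[1]]; K=pic["mtx"]
    x=(u-K[0,2])/K[0,0]*z; y=(v-K[1,2])/K[1,1]*z
    P=np.stack([x,-y,-z,np.ones_like(z)],-1); return (P@np.linalg.inv(pic["camera_from_world"]).T)[...,:3]
E
python3 - <<'E'
from h import *
np.set_printoptions(precision=4,suppress=True)
s=telemetry.get_state(); print({k:s[k] for k in("t","tcp_pos","ee_rot","width","force")})
for n in("top","side"):
    p=viewer.grab_frame(n); save(p,n+"0")
    for t in("stop","hinge","bar","home","ring","copper_sleeve","lap_sleeve","reamer","valve_body","jar","valve"):
        o=models.spot_point(p,t)
        if o: print(n,t,o[0]["conf"],w(p,o[0]["xyz"]),proj(p,w(p,o[0]["xyz"])).round())
E
```

```text
pics
{'t': 0.0, 'tcp_pos': array([ 0.2922, -0.58  ,  0.2303]), 'ee_rot': array([ 0.9729,  0.2312, -0.0003, -0.0009]), 'width': 0.08567843290385273, 'force': array([-0.0303,  0.1044, -0.0573])}
top stop 0.93 [ 0.6332 -0.0489  0.0112] [301. 183.]
top hinge 0.96 [ 0.6178 -0.0002  0.0244] [283. 188.]
top bar 0.65 [0.5307 0.0498 0.0388] [264. 219.]
top home 0.82 [ 0.6065 -0.0445  0.0033] [299. 193.]
top ring 0.54 [ 0.5439 -0.0283  0.006 ] [294. 216.]
top copper_sleeve 0.56 [ 0.5654 -0.149   0.0021] [338. 208.]
top lap_sleeve 0.65 [0.6868 0.1128 0.001 ] [242. 164.]
top reamer 0.74 [ 0.7017 -0.0576  0.0006] [304. 159.]
top valve_body 0.81 [0.5726 0.4522 0.0014] [118. 205.]
top jar 0.63 [0.3924 0.4402 0.0025] [119. 272.]
top valve 0.65 [ 0.6265 -0.4332 -0.0009] [442. 186.]
side stop 0.71 [ 0.632  -0.0491  0.0052] [256. 207.]
side hinge 0.86 [ 0.6168 -0.0064  0.0268] [255. 213.]
side bar 0.59 [0.5313 0.05   0.0336] [279. 232.]
side home 0.71 [ 0.6098 -0.0442  0.0086] [262. 209.]
side ring 0.79 [ 0.5475 -0.0305  0.0095] [282. 216.]
side copper_sleeve 0.65 [ 0.5592 -0.1547  0.0032] [291. 189.]
side lap_sleeve 0.66 [0.6916 0.1138 0.0018] [213. 244.]
side reamer 0.87 [ 0.7026 -0.0517 -0.0065] [233. 204.]
side valve_body 0.66 [0.5769 0.4518 0.0041] [197. 380.]
side jar 0.7 [0.3951 0.4411 0.0014] [287. 403.]
side valve 0.59 [ 0.6266 -0.4345 -0.0015] [294. 136.]
```

```bash
python3 - <<'E'
from h import *
import cv2
a=cv2.imread("pics/top0.png")[130:280,190:390]; b=cv2.imread("pics/side0.png")[150:300,180:380]
cv2.imwrite("pics/c0.png",np.vstack([cv2.resize(x,(400*1,300),interpolation=cv2.INTER_CUBIC) for x in(a,b)]))
np.set_printoptions(precision=4,suppress=True)
# fit fixture pose
F={"stop":(24.5,0,6),"hinge":(0,38,24),"bar":(-97.5,76,35),"home":(0,0,6)}
M={"stop":[(.6332,-.0489),(.632,-.0491)],"hinge":[(.6178,-.0002),(.6168,-.0064)],"bar":[(.5307,.0498),(.5313,.05)],"home":[(.6065,-.0445),(.6098,-.0442)]}
A=np.array([F[k][:2] for k in F])/1e3; B=np.array([np.mean(M[k],0) for k in F])
ca,cb=A.mean(0),B.mean(0); za=(A-ca)@[1,1j]; zb=(B-cb)@[1,1j]; th=np.angle(np.vdot(za,zb)); R=np.array([[np.cos(th),-np.sin(th)],[np.sin(th),np.cos(th)]])
o=cb-R@ca; print(np.degrees(th),o,((B-o)@R-A)*1e3)
for n,p in [("ring",(.5455,-.0295)),("cu",(.562,-.152)),("lap",(.689,.113)),("ream",(.702,-.055))]: print(n,(np.array(p)-o)@R)
E
```

```text
-12.10890297278425 [ 0.6091 -0.0434] [[-0.3717 -0.5696]
 [-0.4178  2.9042]
 [ 1.5426 -1.1827]
 [-0.7531 -1.1519]]
ring [-0.0651  0.0002]
cu [-0.0233 -0.1161]
lap [0.0453 0.1697]
ream [0.0932 0.0081]
```

View pics/c0.png

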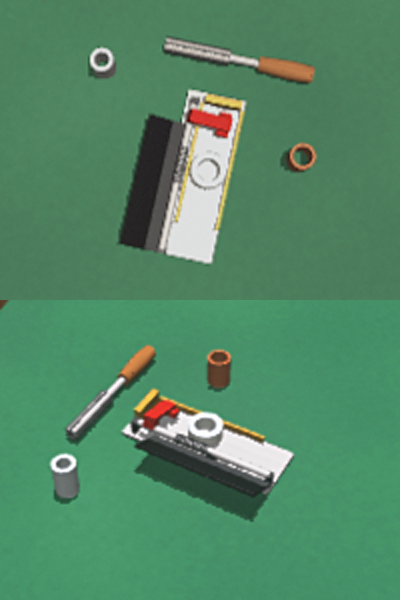

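```bash
cat >> h.py <<'E'
from scipy.spatial.transform import Rotation as Ro
def fit(pic):
    C=cloud(pic); out={}
    for t in("bar","ring"):
        o=models.outline_of(pic,t)
        if not o: continue
        P=C[o[0]["mask"]]; P=P[np.isfinite(P).all(1)]
        if t=="bar":
            (c,s,a)=cv2.minAreaRect(P[:,:2].astype(np.float32)); out["bar"]=(c,s,a,np.median(P[:,2]))
        else:
            Q=P[P[:,2]>.022][:,:2]; c,rad=cv2.minEnclosingCircle(Q.astype(np.float32)); out["ring"]=(c,rad,Q.mean(0))
    return out
def delta(target,yaw,s=None):
    """tool-frame shift (m) and turn (deg) to target, tool down with tool x at yaw (deg)"""
    s=s or telemetry.get_state(); Rc=Ro.from_quat(s["ee_rot"]); Rt=Ro.from_euler("z",yaw,degrees=True)*Ro.from_quat([1,0,0,0])
    return Rc.inv().apply(np.array(target)-s["tcp_pos"]),(Rc.inv()*Rt).as_rotvec(degrees=True)
TH=-12.1; O=np.array([.6091,-.0434])
def fx(p): c=Ro.from_euler("z",TH,degrees=True).as_matrix()[:2,:2]; return O+c@np.array(p)
def xf(p): c=Ro.from_euler("z",TH,degrees=True).as_matrix()[:2,:2]; return (np.array(p)[:2]-O)@c
E
python3 - <<'E'
from h import *
np.set_printoptions(precision=4,suppress=True)
for n in("top","side"):
    print(n,fit(viewer.grab_frame(n)))
print(delta([*fx((-.112,.038)),.12],TH))
E
```

```text
top {'bar': ((0.5367586612701416, 0.020917735993862152), (0.10852708667516708, 0.20498503744602203), 72.5305404663086, np.float64(0.0305449088051446)), 'ring': ((0.5802534222602844, -0.04512126371264458), 0.1577090620994568, array([ 0.6901, -0.0925]))}
side {'bar': ((0.412075012922287, 0.3224095106124878), (0.16186748445034027, 0.8491966128349304), 23.13662338256836, np.float64(0.030607355502481115)), 'ring': ((0.5415098071098328, -0.020987484604120255), 0.03235703706741333, array([ 0.546 , -0.0247]))}
(array([ 0.461 , -0.437 ,  0.1113]), array([ 0.0013,  0.0013, 38.8425]))
```

Emit:
move_arm(
  commands=[0.46,-0.436,0.05,0,0,38.8,0.72,0.46,-0.436,0.05,0,0,38.8,0.72,0.46,-0.436,0.05,0,0,38.8,0.72,0.46,-0.436,0.05,0,0,38.8,0.72,0.46,-0.436,0.05,0,0,38.8,0.72,0.46,-0.436,0.05,0,0,38.8,0.72,0.46,-0.436,0.05,0,0,38.8,0.72,0.46,-0.436,0.05,0,0,38.8,0.72,0.46,-0.436,0.05,0,0,38.8,0.72,0.46,-0.436,0.05,0,0,38.8,0.72],
)

```text
t: 2.5
tcp_pos: [0.4609, -0.1123, 0.1925]
ee_rot: [0.994, -0.105, 0.001, 0.0]
force: [1.1, -0.7, 0.3]
width: 0.0615
gripper_force: 0.0
```

```bash
python3 - <<'E'
from h import *
np.set_printoptions(precision=4,suppress=True)
for n in("top","side"):
    p=viewer.grab_frame(n); save(p,n+"1"); C=cloud(p); im=p["pixels"].astype(int)
    F=(C[...,:2]-O)@Ro.from_euler("z",TH,degrees=True).as_matrix()[:2,:2]
    near=(F[...,0]>-.22)&(F[...,0]<.05)&(F[...,1]>-.05)&(F[...,1]<.13)&(C[...,2]<.07)
    blk=near&(im.max(-1)<45)&(C[...,2]>.012)
    # bed: pale, low
    bed=near&(im.min(-1)>110)&(abs(C[...,2]-.006)<.006)
    for nm,m in(("black",blk),("bed",bed)):
        Q=F[m]*1000
        if len(Q)<50: print(n,nm,len(Q)); continue
        # edges per x-bin -> line slope
        for q in(5,95):
            b=np.arange(-170,-20,10); pts=[(x+5,np.percentile(Q[(Q[:,0]>=x)&(Q[:,0]<x+10),1],q)) for x in b if ((Q[:,0]>=x)&(Q[:,0]<x+10)).sum()>5]
            pts=np.array(pts)
            if len(pts)>4: k=np.polyfit(*pts.T,1); print(n,nm,q,len(pts),"slope deg",np.degrees(np.arctan(k[0])).round(2),"y@-90",np.polyval(k,-90).round(1),"x",np.percentile(Q[:,0],[1,99]).round(0))
    rg=(im.min(-1)>110)&near&(C[...,2]>.022)&(C[...,2]<.034)&(abs(F[...,1])<.03)&(F[...,0]<-.02)
    Q=F[rg]*1000; print(n,"ring",len(Q),np.percentile(Q,[2,98],axis=0).ravel(), Q.mean(0))
E
python3 -c "
import cv2,numpy as np
a=cv2.imread('pics/top1.png')[130:280,190:390]; b=cv2.imread('pics/side1.png')[150:300,180:380]
cv2.imwrite('pics/c1.png',np.vstack([cv2.resize(x,(400,300),interpolation=cv2.INTER_CUBIC) for x in(a,b)]))"
```

```text
top black 5 15 slope deg -0.13 y@-90 64.3 x [-183.  -15.]
top black 95 15 slope deg -0.22 y@-90 90.1 x [-183.  -15.]
top bed 5 15 slope deg 1.18 y@-90 -21.4 x [-184.   37.]
top bed 95 15 slope deg -0.27 y@-90 31.4 x [-184.   37.]
top ring 159 [-87.901  -20.0069 -43.9366  23.8738] [-65.8793   1.7998]
side bed 5 14 slope deg -2.14 y@-90 -26.1 x [-182.   39.]
side bed 95 14 slope deg -0.31 y@-90 25.2 x [-182.   39.]
side ring 144 [-86.7495 -20.0446 -42.7945  25.3883] [-65.3962   3.9158]
```

View pics/c1.png

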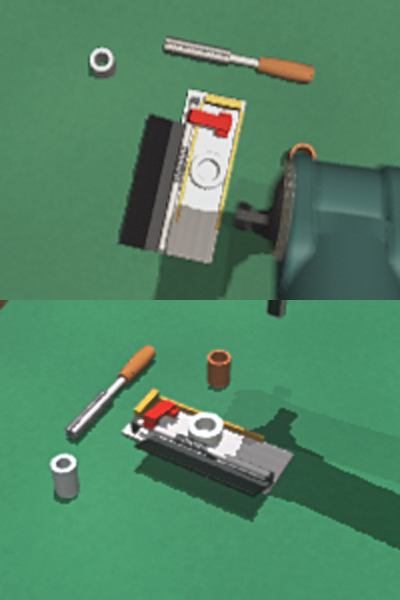

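```bash
sed -i 's/O=np.array.*/O=np.array([.6094,-.0419])/' h.py; python3 - <<'E'
from h import *
np.set_printoptions(precision=4,suppress=True)
print(delta([*fx((-.113,.038)),.08],TH))
E
```

```text
(array([ 0.0188, -0.132 ,  0.1126]), array([-0.1651, -0.0292,  0.692 ]))
```

Emit:
move_arm(
  commands=[0.019,-0.132,0.06,0,0,0.5,0.72,0.019,-0.132,0.08,0,0,0.5,0.72,0.019,-0.132,0.112,0,0,0.5,0.72,0.019,-0.132,0.112,0,0,0.5,0.72,0.019,-0.132,0.112,0,0,0.5,0.72,0.019,-0.132,0.112,0,0,0.5,0.72],
)

```text
t: 3.2
tcp_pos: [0.5064, 0.0103, 0.0801]
ee_rot: [0.994, -0.109, -0.0, 0.0]
force: [-1.1, -0.6, -0.2]
width: 0.0617
gripper_force: 0.0
```

```bash
python3 - <<'E'
from h import *
np.set_printoptions(precision=4,suppress=True)
s=telemetry.get_state(); print(s["t"],s["tcp_pos"],s["force"],s["wrist_torque"],s["width"],xf(s["tcp_pos"]))
print(delta([*fx((-.113,.038)),.08],TH))
p=viewer.grab_frame("side"); save(p,"side2"); a=cv2.imread("pics/side2.png")[120:300,160:400]
cv2.imwrite("pics/c2.png",cv2.resize(a,(720,540),interpolation=cv2.INTER_CUBIC))
E
```

```text
3.2 [0.5064 0.0103 0.0801] [-1.0791 -0.6228 -0.2477] [-0.0006  0.0121 -0.026 ] 0.061704850218356484 [-0.1117  0.0294]
(array([-0.0014, -0.0085,  0.0001]), array([ 0.0426,  0.0449, -0.4532]))
```

View pics/c2.png

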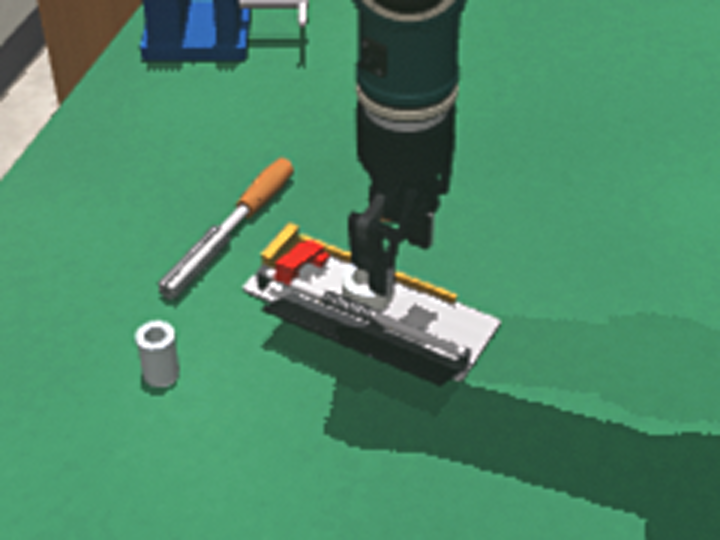

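Emit:
move_arm(
  commands=[-0.001,-0.008,0.0,0,0,0,0.72,-0.001,-0.008,0.015,0,0,0,0.72,-0.001,-0.008,0.025,0,0,0,0.72,-0.001,-0.008,0.025,0,0,0,0.72],
)

```text
t: 3.65
tcp_pos: [0.5066, 0.0184, 0.0548]
ee_rot: [0.994, -0.11, -0.001, 0.0]
force: [-0.1, 0.5, 0.2]
width: 0.0614
gripper_force: 0.0
```

```bash
python3 - <<'E'
from h import *
np.set_printoptions(precision=4,suppress=True)
s=telemetry.get_state(); print(s["t"],s["tcp_pos"],s["force"],s["wrist_torque"],s["width"],xf(s["tcp_pos"]))
print(delta([*fx((-.113,.038)),.05],TH))
p=viewer.grab_frame("side"); save(p,"side3"); a=cv2.imread("pics/side3.png")[180:270,220:340]
cv2.imwrite("pics/c3.png",cv2.resize(a,(720,540),interpolation=cv2.INTER_CUBIC))
C=cloud(p)
E
```

```text
3.65 [0.5066 0.0184 0.0548] [-0.1018  0.5001  0.2484] [-0.0111  0.0035 -0.0257] 0.061427494255000034 [-0.1132  0.0374]
(array([ 0.0002, -0.0006,  0.0048]), array([ 0.0393,  0.0709, -0.5109]))
```

View pics/c3.png

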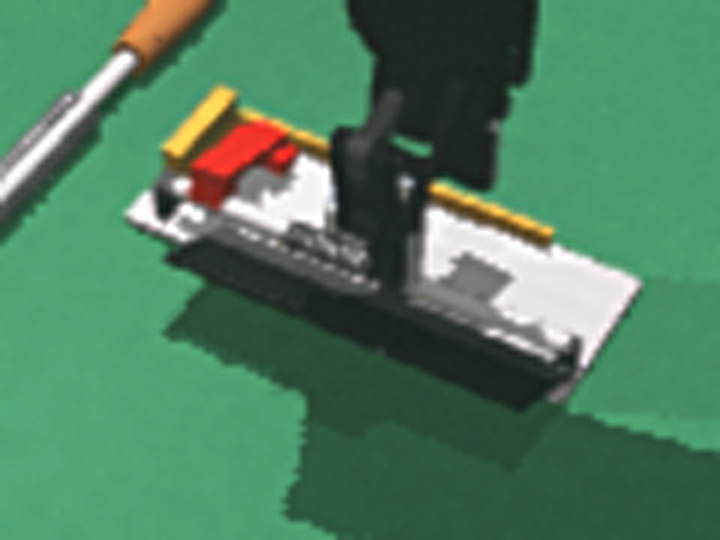

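Emit:
move_arm(
  commands=[0,0,0.01,0,0,-0.5,0.72,0,0,0.018,0,0,-0.5,0.72,0,0,0.024,0,0,-0.5,0.72,0,0,0.03,0,0,-0.5,0.72,0,0,0.035,0,0,-0.5,0.72,0,0,0.035,0,0,-0.5,0.72],
)

```text
t: 4.3
tcp_pos: [0.5074, 0.0195, 0.0198]
ee_rot: [0.994, -0.105, -0.0, -0.0]
force: [-0.2, 2.3, 5.0]
width: 0.0614
gripper_force: 1.8
```

```bash
python3 - <<'E'
from h import *
np.set_printoptions(precision=4,suppress=True)
s=telemetry.get_state(); print(s["t"],s["tcp_pos"],s["force"],s["wrist_torque"],s["width"],xf(s["tcp_pos"]))
p=viewer.grab_frame("side"); save(p,"side4"); a=cv2.imread("pics/side4.png")[180:270,220:340]
cv2.imwrite("pics/c4.png",cv2.resize(a,(720,540),interpolation=cv2.INTER_CUBIC))
# jaw height: red pixels
for n in("top","side"):
    q=viewer.grab_frame(n); C=cloud(q); im=q["pixels"].astype(int); F=xf(C.reshape(-1,3)[:,:2]).reshape(C.shape[:2]+(2,)) if 0 else (C[...,:2]-O)@Ro.from_euler("z",TH,degrees=True).as_matrix()[:2,:2]
    m=(im[...,0]>130)&(im[...,1]<70)&(abs(F[...,0])<.04)&(F[...,1]>-.04)&(F[...,1]<.05)
    if m.sum()>5:
        k=np.polyfit(F[m][:,1],C[m][:,2],1); print(n,m.sum(),"jaw slope rad",np.arctan(-k[0]),"z pct",np.percentile(C[m][:,2],[5,50,95]))
E
```

```text
4.3 [0.5074 0.0195 0.0198] [-0.1979  2.2599  5.0143] [ 0.4908  0.0425 -0.0024] 0.061439055432686435 [-0.1126  0.0387]
top 146 jaw slope rad -0.11390658412993843 z pct [0.032  0.0414 0.0449]
side 118 jaw slope rad -0.18913086739446086 z pct [0.0204 0.0421 0.0447]
```

View pics/c4.png

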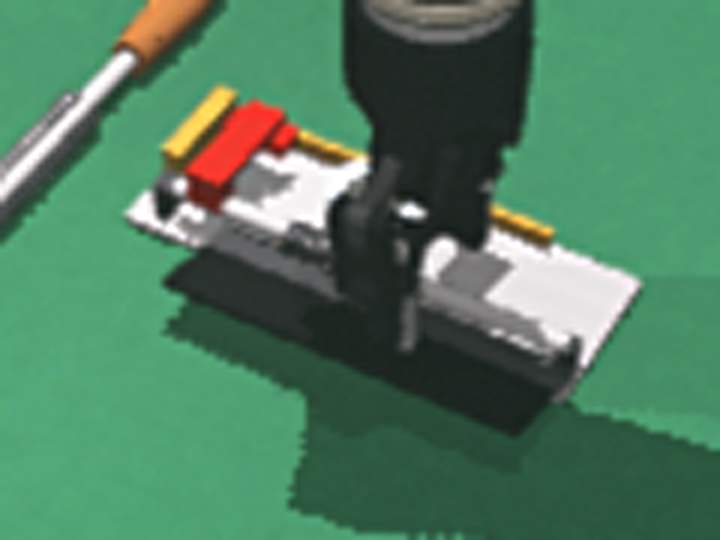

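Emit:
move_arm(
  commands=[0,0,0.003,0,0,0,0.72,0,0,0.005,0,0,0,0.72,0,0,0.006,0,0,0,0.72,0,0,0.006,0,0,0,0.72],
)

```text
t: 4.85
tcp_pos: [0.5075, 0.0191, 0.0144]
ee_rot: [0.994, -0.105, 0.0, -0.0]
force: [-1.3, 1.1, 5.1]
width: 0.0614
gripper_force: 2.6
```

```bash
cat >> h.py <<'E'
def report():
    np.set_printoptions(precision=4,suppress=True)
    s=telemetry.get_state(); print(s["t"],s["tcp_pos"],s["force"],s["wrist_torque"],s["width"],"fixture",xf(s["tcp_pos"]))
    for n in("top","side"):
        q=viewer.grab_frame(n); C=cloud(q); im=q["pixels"].astype(int); F=(C[...,:2]-O)@Ro.from_euler("z",TH,degrees=True).as_matrix()[:2,:2]
        m=(im[...,0]>130)&(im[...,1]<70)&(abs(F[...,0])<.012)&(F[...,1]>-.03)&(F[...,1]<.03)&(C[...,2]>.02)
        b=(im.max(-1)<60)&(F[...,0]>-.07)&(F[...,0]<-.012)&(F[...,1]>.055)&(F[...,1]<.1)&(C[...,2]<.06)&(C[...,2]>.008)
        for nm,k in(("jaw",m),("bar",b)):
            if k.sum()>8:
                y,z=F[k][:,1],C[k][:,2]; c=np.polyfit(y,z,1); print(n,nm,k.sum(),"slope rad",np.arctan(c[0]).round(3),"z@y76",np.polyval(c,.076).round(4))
        o=models.spot_point(q,"ring")
        if o: print(n,"ring",o[0]["conf"],xf(w(q,o[0]["xyz"])))
        wh=(im.min(-1)>110)&(C[...,2]>.022)&(C[...,2]<.034)&(F[...,1]>-.026)&(F[...,1]<.026)&(F[...,0]<.023)&(F[...,0]>-.12)
        if wh.sum()>5: print(n,"white x pct",np.percentile(F[wh][:,0],[2,98]),wh.sum())
        save(q,f"{n}_{s['t']:.2f}")
    return s
E
python3 -c "from h import *;report()"
```

```text
4.85 [0.5075 0.0191 0.0144] [-1.3085  1.0957  5.0689] [0.5975 0.143  0.0869] 0.06135901603736428 fixture [-0.1124  0.0383]
top jaw 114 slope rad -0.031 z@y76 0.0434
top ring 0.42 [-0.0669  0.0001]
top white x pct [-0.0724 -0.0446] 28
side jaw 85 slope rad -0.022 z@y76 0.0443
side bar 206 slope rad 0.075 z@y76 0.0207
side ring 0.71 [-0.096  0.079]
side white x pct [-0.0903 -0.0116] 42
```

Emit:
move_arm(
  commands=[0,0,0.002,0,0,0,0.72,0,0,0.004,0,0,0,0.72,0,0,0.0045,0,0,0,0.72,0.005,0,0.0045,0,0,0,0.72,0.01,0,0.0045,0,0,0,0.72,0.015,0,0.0045,0,0,0,0.72,0.02,0,0.0045,0,0,0,0.72,0.025,0,0.0045,0,0,0,0.72,0.028,0,0.0045,0,0,0,0.72,0.03,0,0.0045,0,0,0,0.72],
)

```text
t: 6.05
tcp_pos: [0.5344, 0.0126, 0.0095]
ee_rot: [0.994, -0.105, -0.002, 0.001]
force: [-6.2, 2.1, 7.9]
width: 0.0617
gripper_force: 4.2
```

```bash
python3 - <<'E'
from h import *
s=report()
a=cv2.imread(f"pics/side_{s['t']:.2f}.png")[180:270,220:340]; b=cv2.imread(f"pics/top_{s['t']:.2f}.png")[160:250,230:350]
cv2.imwrite("pics/c5.png",np.hstack([cv2.resize(x,(400,300),interpolation=cv2.INTER_CUBIC) for x in(a,b)]))
E
```

```text
6.05 [0.5344 0.0126 0.0095] [-6.2173  2.1236  7.9028] [0.5593 1.1928 0.1557] 0.06172851287404118 fixture [-0.0847  0.0376]
top jaw 30 slope rad 0.508 z@y76 0.0968
top ring 0.73 [-0.0212 -0.1153]
side jaw 85 slope rad -0.176 z@y76 0.0378
side bar 220 slope rad -0.035 z@y76 0.0153
side ring 0.45 [0.0015 0.0358]
side white x pct [-0.0938 -0.0278] 8
```

View pics/c5.png

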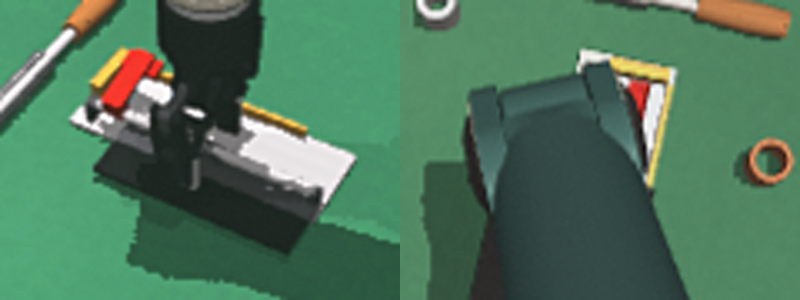

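Emit:
move_arm(
  commands=[0.005,0,0,0,0,0,0.72,0.01,0,0,0,0,0,0.72,0.015,0,0,0,0,0,0.72,0.02,0,0,0,0,0,0.72,0.025,0,0,0,0,0,0.72,0.03,0,0,0,0,0,0.72,0.034,0,0,0,0,0,0.72,0.038,0,0,0,0,0,0.72,0.04,0,0,0,0,0,0.72,0.04,0,0,0,0,0,0.72],
)

```text
t: 7.25
tcp_pos: [0.574, 0.0043, 0.0096]
ee_rot: [0.994, -0.105, -0.002, 0.0]
force: [-5.8, 2.0, 7.2]
width: 0.0618
gripper_force: 3.9
```

```bash
python3 - <<'E'
from h import *
s=report()
a=cv2.imread(f"pics/side_{s['t']:.2f}.png")[180:270,200:320]; b=cv2.imread(f"pics/top_{s['t']:.2f}.png")[160:250,230:350]
cv2.imwrite("pics/c6.png",np.hstack([cv2.resize(x,(400,300),interpolation=cv2.INTER_CUBIC) for x in(a,b)]))
E
```

```text
7.25 [0.574  0.0043 0.0096] [-5.8475  2.0001  7.1697] [0.5158 0.96   0.1718] 0.061839615517148394 fixture [-0.0443  0.0377]
top bar 12 slope rad -0.08 z@y76 0.0166
side bar 233 slope rad -0.021 z@y76 0.0189
side ring 0.36 [-0.0106 -0.0067]
side white x pct [-0.0541 -0.0175] 7
```

View pics/c6.png

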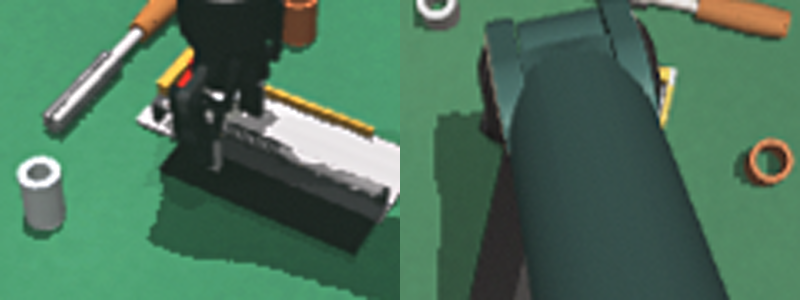

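Emit:
move_arm(
  commands=[0.002,0,0,0,0,0,0.72,0.004,0,0,0,0,0,0.72,0.006,0,0,0,0,0,0.72,0.007,0,0,0,0,0,0.72,0.008,0,0,0,0,0,0.72,0.008,0,0,0,0,0,0.72],
)

```text
t: 8.05
tcp_pos: [0.5811, 0.0027, 0.0096]
ee_rot: [0.994, -0.105, -0.002, 0.0]
force: [-5.7, 1.9, 8.5]
width: 0.0611
gripper_force: 4.2
```

Emit:
move_arm(
  commands=[0.001,0,0,0,0,0,0.72,0.002,0,0,0,0,0,0.72,0.003,0,0,0,0,0,0.72,0.003,0,0,0,0,0,0.72],
)

```text
t: 8.45
tcp_pos: [0.5839, 0.0023, 0.0096]
ee_rot: [0.994, -0.105, -0.003, 0.0]
force: [-7.0, 2.6, 7.5]
width: 0.0615
gripper_force: 4.6
```

Emit:
move_arm(
  commands=[0.001,0,0,0,0,0,0.72,0.002,0,0,0,0,0,0.72,0.003,0,0,0,0,0,0.72,0.003,0,0,0,0,0,0.72],
)

```text
t: 8.85
tcp_pos: [0.5844, 0.0022, 0.0093]
ee_rot: [0.994, -0.105, -0.005, 0.001]
force: [-12.5, 3.1, 13.2]
width: 0.0613
gripper_force: 7.6
```

Emit:
move_arm(
  commands=[0.001,0,0,0,0,0,0.72,0.001,0,0,0,0,0,0.72],
)

```text
t: 9.05
tcp_pos: [0.5845, 0.0021, 0.0093]
ee_rot: [0.994, -0.105, -0.006, 0.001]
force: [-14.5, 4.3, 15.2]
width: 0.0617
gripper_force: 8.6
```

```bash
python3 - <<'E'
from h import *
s=report()
E
```

```text
9.05 [0.5845 0.0021 0.0093] [-14.5396   4.2911  15.2046] [ 0.7315  2.9418 -0.1333] 0.061676589963288626 fixture [-0.0335  0.0379]
top bar 43 slope rad -0.065 z@y76 0.015
side bar 239 slope rad -0.024 z@y76 0.0183
side ring 0.73 [-0.0946  0.0755]
side white x pct [-0.0419 -0.0082] 7
```

Emit:
move_arm(
  commands=[-0.003,0,0,0,0,0,0.72,-0.007,0,0,0,0,0,0.72,-0.01,0,0,0,0,0,0.72,-0.01,0,-0.004,0,0,0,0.72,-0.01,0,-0.009,0,0,0,0.72,-0.01,0,-0.014,0,0,0,0.72,-0.01,0,-0.02,0,0,0,0.72,-0.01,0,-0.03,0,0,0,0.72,-0.01,0,-0.05,0,0,0,0.72,-0.01,0,-0.09,0,0,0,0.72],
)

```text
t: 10.25
tcp_pos: [0.578, 0.003, 0.0981]
ee_rot: [0.994, -0.105, -0.003, 0.001]
force: [-0.0, -0.4, -0.0]
width: 0.0615
gripper_force: 0.0
```

Emit:
move_arm(
  commands=[0,0,-0.05,0,0,0,0.72,-0.05,0.05,-0.06,0,0,0,0.72,-0.1,0.1,-0.06,0,0,0,0.72,-0.12,0.15,-0.06,0,0,0,0.72,-0.12,0.2,-0.06,0,0,0,0.72,-0.12,0.25,-0.06,0,0,0,0.72,-0.12,0.25,-0.06,0,0,0,0.72],
)

```text
t: 10.95
tcp_pos: [0.4092, -0.2186, 0.1604]
ee_rot: [0.994, -0.106, 0.0, 0.0]
force: [0.7, 0.1, 0.1]
width: 0.0615
gripper_force: 0.0
```

```bash
python3 - <<'E'
from h import *
s=report()
a=cv2.imread(f"pics/side_{s['t']:.2f}.png")[180:270,200:320]; b=cv2.imread(f"pics/top_{s['t']:.2f}.png")[160:250,230:350]
cv2.imwrite("pics/c7.png",np.hstack([cv2.resize(x,(400,300),interpolation=cv2.INTER_CUBIC) for x in(a,b)]))
E
```

```text
10.95 [ 0.4092 -0.2186  0.1604] [0.6918 0.1347 0.0835] [ 0.0212 -0.081   0.0502] 0.061458663427321966 fixture [-0.1587 -0.2147]
top jaw 115 slope rad 0.061 z@y76 0.0468
top bar 11 slope rad 0.123 z@y76 0.0256
top ring 0.65 [-0.0048 -0.0023]
top white x pct [-0.0231  0.0205] 110
side jaw 73 slope rad 0.067 z@y76 0.0476
side bar 197 slope rad 0.168 z@y76 0.0242
side white x pct [-0.0229  0.0221] 55
```

View pics/c7.png

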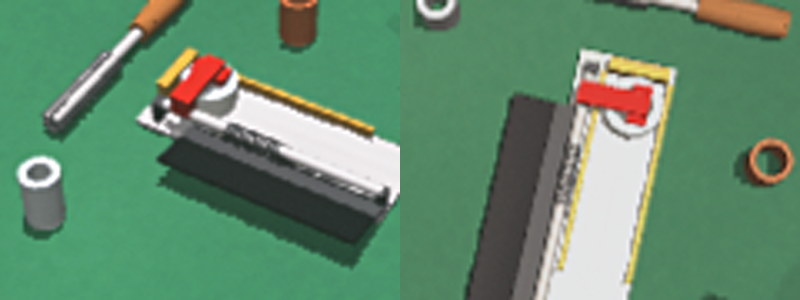

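The picture shows the ring under the red jaw against the brass stop (right half, about (635,105)). The jaw reads about 0.3, and the sleeves and reamer have not moved.

```bash
python3 -c "from h import *;print(r.job_done())"
```

```text
the job is handed in; nothing more can be done
None
```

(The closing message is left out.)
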